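Lay out an opened jar sample for the evidence photograph

TASK

Lay out the opened sample on the grey photo board, each part upright, centred in its own printed square: the tall jar between the carton and the photo marker, the jar lid in the square in front of the carton (towards the robot) and the short jar in the square in front of the photo marker; then put the white sealing disc centred on top of the lid, finger knob up. Set every part down without dropping it, do not shift the carton or the photo marker, and leave the rubber stamp and the tape roll where they are.

Things in the scene. Friction and masses are not known exactly. Their poses are not given: they have to be found in the camera images.
- photo_board: Fixed flat grey board, 4 mm thick, white lines dividing it into six 100 mm squares: front row (nearer the robot) and back row of three, a black-and-white scale strip behind the back row. On the left or right half of the table, turned up to 0.28 rad. Origin: on its underside below the middle of the six squares; x to the back, y along the rows, z up; square centres at x = +-50 mm, y = -100, 0, 100 mm.
- carton: Black closed carton, 62 x 62 mm, 70 mm high, small gold square on top, white label in front; loose, 0.35 kg. Stands in the middle of the left or right end square of the board's back row (varies), axes parallel to the board's; to stay there. Origin: centre of the underside, z up.
- photo_marker: White tent-shaped photo marker on a 54 x 54 mm foot, 56 mm high, its ridge along its y, with black checks; loose, 0.15 kg. It stands at the start in the middle of the other end square of the back row, its axes parallel to the board's; it is to stay there. Origin: centre of the underside, z up.
- tall_jar: Empty open black jar, the larger of the two: round, 60 mm outside diameter, 64 mm high, 4 mm wall, white inner floor; about 0.11 kg. It starts upright on the 3 mm thick brown cardboard sheet on the half of the table that the board does not take. Origin: centre of the underside, z up.
- short_jar: Empty open black jar, the smaller: round, 48 mm outside diameter, 38 mm high, 4 mm wall, white inner floor; about 0.07 kg. Starts upright on the cardboard sheet. Origin: centre of the underside, z up.
- jar_lid: Black round jar lid lying with its flat closed top upwards: 60 mm diameter (61 mm at a thin brass band 3 to 5 mm above its underside, look only), 16 mm high; solid, about 0.04 kg. Starts on the cardboard sheet. Origin: centre of the underside, z up.
- seal_disc: White plastic inner sealing disc, 50 mm diameter and 5 mm thick, with a round finger knob of 16 mm diameter standing 14 mm up from its middle (top of the knob 19 mm above the underside); about 0.025 kg. Starts knob up on the cardboard sheet. Origin: centre of the underside, z up.
- stamp: Wooden rubber stamp: block 44 (x) x 30 (y) x 18 mm with a turned upright handle of up to 28 mm diameter, 62 mm high in all; loose, stands among the parts on the cardboard sheet and is to be left alone. Origin: centre of the underside, z up.
- tape_roll: Amber roll of tape lying flat: 58 mm outside, 38 mm inside diameter, 19 mm high; loose, on the cardboard sheet, to be left alone. The four parts, stamp and roll start there in any order in two rows of three, about 105 mm apart centre to centre. Origin: centre of the underside, z up.
There are look-alikes about, which are no part of the job. Several things look just like the jar_lid: the one meant starts nearest to the robot's base.

How it is judged:
At the end, for the whole second after the job is handed in: Upright (0.1 rad), at rest, on the board: tall jar 100 mm from carton and from marker, in the back row; lid straight in front of the carton, short jar straight in front of the marker, in the front row (all within 13 mm of their square's middle); disc on the lid, knob up, centred within 10 mm (x of tall_jar in the frame of photo_board between 0.037 and 0.063 m and x of tall_jar in the frame of carton between -0.018 and 0.018 m and horizontal distance between tall_jar and carton between 0.087 and 0.113 m and horizontal distance between tall_jar and photo_marker between 0.087 and 0.113 m and x of jar_lid in the frame of photo_board between -0.063 and -0.037 m and y of jar_lid in the frame of carton between -0.013 and 0.013 m and x of short_jar in the frame of photo_board between -0.063 and -0.037 m and y of short_jar in the frame of photo_marker between -0.013 and 0.013 m and z of tall_jar in the frame of photo_board between 0 and 0.008 m and z of short_jar in the frame of photo_board between 0 and 0.008 m and z of jar_lid in the frame of photo_board between 0 and 0.008 m and horizontal distance between seal_disc and jar_lid below 0.01 m and z of seal_disc in the frame of jar_lid between 0.013 and 0.019 m and angle between each of tall_jar, short_jar, jar_lid, seal_disc's own z axis and vertical below 0.1 rad and linear speed of each of tall_jar, short_jar, jar_lid, seal_disc below 0.02 m/s); the robot touches nothing.
It fails at once if the carton is pushed more than 12 mm or turned more than 0.15 rad (distance of carton from where it was at the start of the episode above 0.012 m or angle between the x axis of carton and the x axis of photo_board, either way round above 0.15 rad).
It fails at once if the photo marker is pushed more than 12 mm or turned more than 0.15 rad (distance of photo_marker from where it was at the start of the episode above 0.012 m or angle between the x axis of photo_marker and the x axis of photo_board, either way round above 0.15 rad).
It fails at once if the rubber stamp is moved more than 25 mm (distance of stamp from where it was at the start of the episode above 0.025 m).
It fails at once if the tape roll is moved more than 25 mm (distance of tape_roll from where it was at the start of the episode above 0.025 m).
It fails at once if a part is dropped or thrown (faster than 0.7 m/s out of the gripper, a fall of about 25 mm) ((linear speed of tall_jar above 0.7 m/s and contact force between tall_jar and the fingers below 0.05 N) or (linear speed of short_jar above 0.7 m/s and contact force between short_jar and the fingers below 0.05 N) or (linear speed of jar_lid above 0.7 m/s and contact force between jar_lid and the fingers below 0.05 N) or (linear speed of seal_disc above 0.7 m/s and contact force between seal_disc and the fingers below 0.05 N)).
It also fails if it takes over 120 s, if anything falls off the work surface, if the arm or the gripper's body presses on something with over 40 N, if the wrist force passes 120 N, or if a joint passes its speed limit or range.

ROBOT

A 6-joint arm with a two-finger parallel gripper is mounted at the origin on the work surface. World frame = base frame: x ahead of the robot, y to its left, z up, the work surface at z = 0. Lengths are in m, angles in rad, forces in N, time in s.
With the tool pointing down it reaches from about 0.35 to 0.975 m from the base axis. Payload 4.9 kg.
Tool frame: the origin (TCP) lies midway between the tips of the shut fingers; the grasp point (between the pads) lies 19 mm behind it; z points along the fingers, y is the line along which they close (so a half turn about z gives the same grasp; the last joint's range is limited). The gripper opens to 85 mm and grips with 20 to 120 N. Pads are 22 mm wide; open, the fingers measure 114 mm over their backs; the gripper's body (76 mm by 85 mm) begins 54 mm behind the grasp point. The pads swing forward as they close: fully open they stand 13 mm farther back than shut.
Start: joints at [-1.274, 0.053, 1.613, -0, 1.476, -0.119], TCP at [0.252, -0.572, 0.231] pointing down, gripper open.
Joint ranges: [-3.01, 3.01], [-1.01, 2.22], [0.06, 2.58], [-1.02, 4.17], [0.09, 2.62], [-3.14, 3.14]. Speed limits (rad/s): [2.57, 2.57, 3.14, 3.14, 3.14, 3.14].

INTERFACE

Orientations are given as a 3x3 rotation matrix whose columns are the frame's x, y, z axes.
In Python, from bench import state, viewer, order gives the robot as it stands.
- The arm moves only by the shell command python3 -m jog 'ROWS' [FORCE]. ROWS is JSON, one flat list of numbers, 5 for each row, row after row: the opening, from -1 (shut) to 1 (fully open), then the shift along the world's x, y, z in units of 25 mm (1.0 is 25 mm), then the turn about the world's z in units of 5 degrees (1.0 is 5 degrees). A call has 1 to 12 rows; each row shifts and turns the commanded pose from where the row before left it; what a row does not reach is not made up. A row lasts 1/12 s, in which the tool goes at most 41.7 mm and 7.16 degrees, less where a joint would pass 70% of its speed; a pose out of reach is approached as far as the arm can. A call is refused whole if a number of a shift passes 1 or a number of a turn 1, either way. A call with a gripper value outside its range is refused whole. The fingers move at their own pace and stop on an object; FORCE is the grip in N (left out, the last holds). Time passes only in rows, so rows that do not move let the fingers close. It gives the time, the measured TCP pose, the force, the opening and the grip force at its end, in the units of the state.
- state(): the state, without advancing time (a new reading comes with each control period).
- viewer.grab_frame(name): name is "scene" or "top"; returns (picture, depth): 400x640x3 uint8, red, green, blue; 400x640 float32, m along the optical axis (not along the pixel's ray), 0 where there is no reading.
- viewer.camera_params(name): a dict with "camera_matrix" (3x3 intrinsics, pixels), "distortion" ([k1, k2, p1, p2, k3] as OpenCV has them; the pictures are not rectified), "extrinsics" (4x4, takes a point from world to camera coordinates). Camera axes: x right, y up, looking along -z (the intrinsics and any distortion apply to the point x, -y, -z); pixel columns grow to the right and rows downward; lengths in m; the calibration is good to about 2 mm. A picture is of the moment at which its call begins. camera_params takes no time and is no camera call.
- order.job_done(): hands the job in; it is judged then, once.
The state is a dict: "t": time; "joints": joint angles; "joint_vel": joint speeds; "effort": joint torques, N m; "ee_pos": TCP position; "tcp_rot": TCP orientation; "force": force on the tool from outside, world axes, zero at the start; "torque": the same for the moment, N m; "gripper_width": finger opening in m; "grasp_force": force on a finger pad.
Only numpy, scipy, OpenCV 4.12 (cv2) and the standard library are available. Lean on these libraries where they do the work, as an engineer would, in place of code of your own. Each camera call takes 0.05 s, during which the arm holds its last target. There are 200 camera calls.

## Working session

There is one attempt and no reset: what is moved stays moved. The work goes in short steps, Python scripts to look and compute and a shell command to move; the robot and the scene stay as the last step left them, time stands still between calls to the robot, and variables do not carry over. Pictures are saved under pics/ and viewed, at most 14 in all, crops included, and the job is handed in when it is done.

```bash
mkdir -p pics
cat > h.py <<'E'
import numpy as np, cv2
from bench import state, viewer, order
def grab(n,f=None):
    im,d=viewer.grab_frame(n)
    np.savez(f'pics/{n}.npz',im=im,d=d)
    if f: cv2.imwrite(f'pics/{f}.png',im[:,:,::-1])
    return im,d
def load(n):
    z=np.load(f'pics/{n}.npz'); return z['im'],z['d']
def world(n,uv,d=None,z=None):
    """pixels -> world, by depth d or by plane height z"""
    p=viewer.camera_params(n); K=np.array(p['camera_matrix']);D=np.array(p['distortion']);E=np.array(p['extrinsics'])
    uv=np.array(uv,float).reshape(-1,1,2)
    q=cv2.undistortPoints(uv,K,D)[:,0]
    r=np.c_[q[:,0],-q[:,1],-np.ones(len(q))]
    R=E[:3,:3];t=E[:3,3];c=-R.T@t; w=r@R
    if d is not None: return c+w*np.array(d,float).reshape(-1,1)
    return c+w*((np.array(z)-c[2])/w[:,2]).reshape(-1,1)
E
python3 - <<'E'
from h import *
for n in('top','scene'):
    grab(n,n+'0'); E=np.array(viewer.camera_params(n)['extrinsics']); print(n,-E[:3,:3].T@E[:3,3], E[:3,:3].round(2).tolist())
print(state())
E
```

```text
top [0.34611583 0.1155296  1.33651136] [[-0.02, -1.0, -0.01], [0.97, -0.02, 0.23], [-0.23, -0.0, 0.97]]
scene [1.72751012 0.78857167 0.97902277] [[-0.54, 0.84, 0.01], [-0.49, -0.33, 0.8], [0.68, 0.43, 0.6]]
{'t': 0.1, 'joints': array([-1.27400963e+00,  5.32878017e-02,  1.61415833e+00,  4.32568336e-06,
        1.47596991e+00, -1.19004041e-01]), 'joint_vel': array([-2.44778512e-05, -1.20002368e-03, -3.52752530e-03, -4.84031974e-04,
        6.50782681e-04, -3.32243034e-04]), 'effort': array([ 1.55623879e-04, -3.94904959e+01, -3.71361530e+01, -1.06475354e-04,
        3.88557572e-03, -4.63481754e-06]), 'ee_pos': array([ 0.25228142, -0.57121354,  0.23018685]), 'tcp_rot': array([[ 9.14797444e-01,  4.03912560e-01, -5.29127194e-04],
       [ 4.03912846e-01, -9.14795807e-01,  1.74492234e-03],
       [ 2.20752712e-04, -1.80997177e-03, -9.99998338e-01]]), 'force': array([-0.16127055,  0.44530797,  0.48552277]), 'torque': array([-0.01794285, -0.00269555,  0.02900786]), 'grasp_force': 0.0, 'gripper_width': 0.08526966666717695}
```

View pics/top0.png

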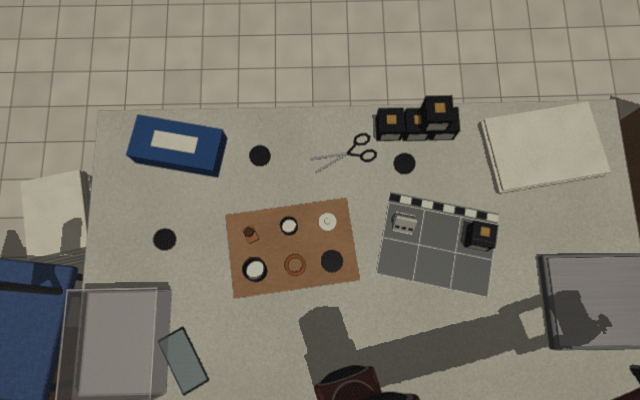

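View pics/scene0.png

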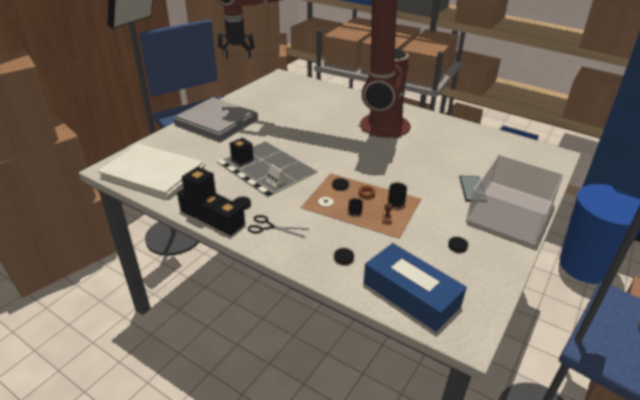

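Things that look like the lid in the top view: discs at (332,261), (404,163), (260,155) and (164,239). The one at (332,261), on the cardboard, is nearest the base at about (350,390), so it fits; I'll confirm it in a crop.

Run:
```python
from h import *
im,d=load('top')
c=im[185:305,220:380]; cv2.imwrite('pics/c1.png',cv2.resize(c,None,fx=5,fy=5,interpolation=cv2.INTER_CUBIC)[:,:,::-1])
c=im[185:305,365:515]; cv2.imwrite('pics/c2.png',cv2.resize(c,None,fx=5,fy=5,interpolation=cv2.INTER_CUBIC)[:,:,::-1])
pts=[(332,261),(404,163),(260,155),(164,239)]
P=world('top',pts,[d[v,u] for u,v in pts]);print(P.round(3),np.hypot(P[:,0],P[:,1]).round(3))
```

```text
[[ 0.492  0.08   0.019]
 [ 0.761 -0.128  0.019]
 [ 0.796  0.274  0.01 ]
 [ 0.562  0.532  0.015]] [0.498 0.771 0.842 0.773]
```

View pics/c1.png

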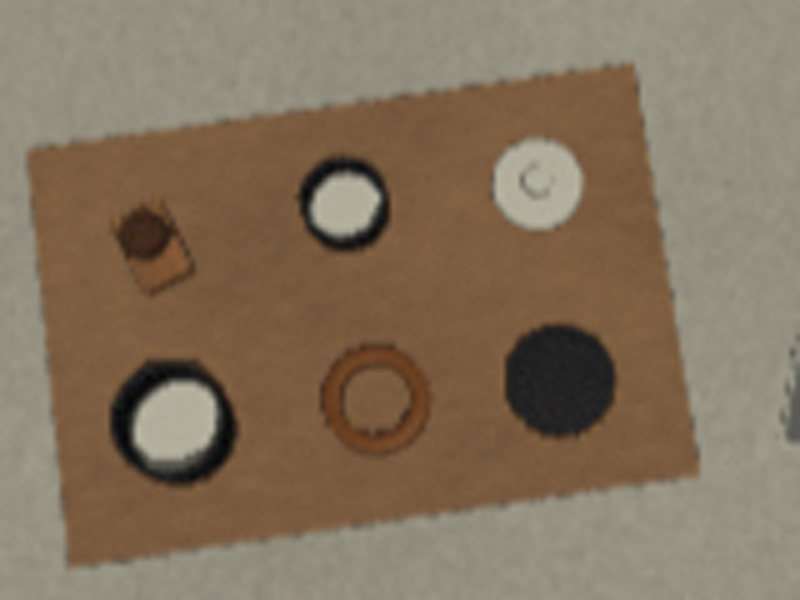

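View pics/c2.png

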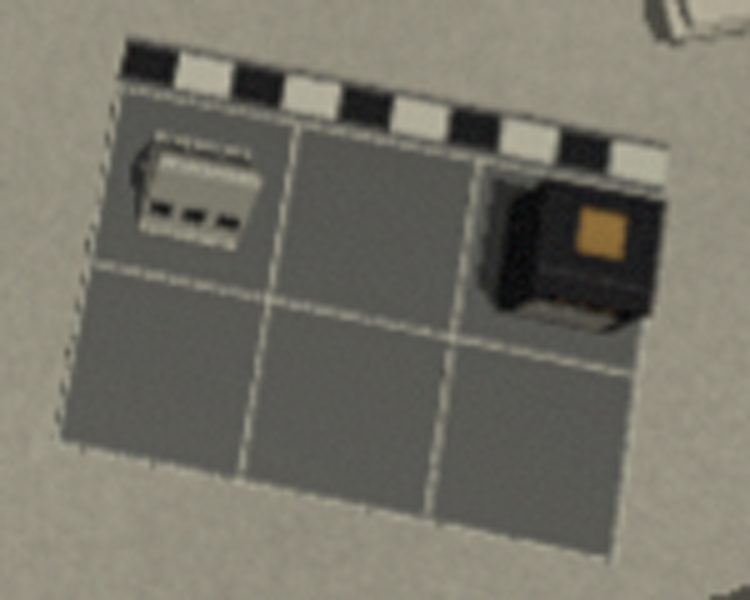

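The crops show the lid (black disc, 560,380 in crop 1), disc (538,184), short jar (344,203), tall jar (173,423), tape (377,400) and stamp (150,240). On the board the marker stands left and the carton right. The lid is the disc on the sheet, 0.498 m from the base; the others are over 0.77 m away.

Run:
```python
from h import *
im,d=load('top')
def px(pts,o): return (np.array(pts,float)+.5)/5-.5+np.array(o)
pc=[(269,299),(453,339),(62,440),(610,556),(95,265),(635,373),(241,480),(428,516),(120,90),(296,125),(477,162)]
B=np.array([(0,.05),(0,-.05),(-.1,.15),(-.1,-.15),(0,.15),(0,-.15),(-.1,.05),(-.1,-.05),(.1,.15),(.1,.05),(.1,-.05)])
W=world('top',px(pc,(365,185)),z=.004)[:,:2]
Bm,Wm=B.mean(0),W.mean(0); H=(B-Bm).T@(W-Wm);a=np.arctan2(H[0,1]-H[1,0],H[0,0]+H[1,1])
R=np.array([[np.cos(a),-np.sin(a)],[np.sin(a),np.cos(a)]]); t=Wm-R@Bm
print('board',t.round(4),a.round(4),'res mm',((W-(B@R.T+t))*1000).round(1).tolist())
for n,p in dict(tall=(.05,0),lid=(-.05,-.1),short=(-.05,.1),marker=(.05,.1),carton=(.05,-.1)).items(): print(n,(R@np.array(p)+t).round(4))
np.savez('board.npz',R=R,t=t,a=a)
C=dict(lid=((560,380),.019),disc=((538,184),.008),short=((344,203),.041),tall=((173,423),.067),tape=((377,400),.022),stamp=((145,233),.065))
v,u=np.mgrid[185:305,220:380]
uv=np.c_[u.ravel(),v.ravel()]; P=world('top',uv,d[185:305,220:380].ravel())
for n,(c,z) in C.items():
    w=world('top',px([c],(220,185)),z=z)[0]
    m=(np.hypot(*(P[:,:2]-w[:2]).T)<.045)&(P[:,2]>z*.55+.003)
    Q=world('top',uv[m],z=z)
    (cc,r)=cv2.minEnclosingCircle(Q[:,:2].astype(np.float32)) if m.sum()>3 else ((0,0),0)
    print(n,w.round(4),'depth',m.sum(),np.round(cc,4),round(r,4),'medz',np.median(P[m,2]).round(3))
```

```text
board [ 0.5226 -0.205 ] -0.2237 res mm [[0.1, 0.3], [-1.4, 0.5], [1.8, -3.6], [2.1, 3.5], [-1.5, -4.1], [0.6, 2.5], [1.0, -0.3], [2.4, -0.3], [-1.6, -0.8], [-1.3, 1.0], [-2.0, 1.2]]
tall [ 0.5714 -0.2161]
lid [ 0.4517 -0.2915]
short [ 0.4961 -0.0964]
marker [ 0.5936 -0.1186]
carton [ 0.5492 -0.3136]
lid [0.4932 0.0808 0.019 ] depth 384 [0.4925 0.081 ] 0.0299 medz 0.019
disc [0.6018 0.0896 0.008 ] depth 172 [0.6019 0.0928] 0.0441 medz 0.009
short [0.5874 0.194  0.041 ] depth 107 [0.5872 0.1943] 0.0246 medz 0.039
tall [0.4701 0.2808 0.067 ] depth 174 [0.4695 0.2826] 0.0315 medz 0.064
tape [0.4843 0.1784 0.022 ] depth 216 [0.4842 0.1791] 0.0289 medz 0.021
stamp [0.5693 0.2965 0.065 ] depth 83 [0.5671 0.2972] 0.0135 medz 0.061
```

```bash
python3 -m jog '[1,0.24,0.95,0,0.89,1,0.24,0.95,0,0.89,1,0.24,0.95,0,0.89,1,0.24,0.95,0,0.89,1,0.24,0.95,0,0.89,1,0.24,0.95,0,0.89,1,0.24,0.95,0,0.89,1,0.24,0.95,0,0.89,1,0.24,0.95,0,0.89,1,0.24,0.95,0,0.89,1,0.24,0.95,0,0.89,1,0.24,0.95,0,0.89]' 40; python3 -m jog '[1,0.24,0.95,0,0,1,0.24,0.95,0,0,1,0.24,0.95,0,0,1,0.24,0.95,0,0,1,0.24,0.95,0,0,1,0.24,0.95,0,0,1,0.24,0.95,0,0,1,0.24,0.95,0,0,1,0.24,0.95,0,0,1,0.24,0.95,0,0,1,0.24,0.95,0,0,1,0.24,0.95,0,0]'; python3 -m jog '[1,0.24,0.95,0,0,1,0.24,0.95,0,0,1,0.24,0.95,0,0,1,0.24,0.95,0,0,1,0.24,0.95,0,0,1,0.24,0.95,0,0,1,0.24,0.95,0,0,1,0.24,0.95,0,0,1,0.24,0.95,0,0,1,0.24,0.95,0,0,1,0,0,0,0,1,0,0,0,0]'
```

```text
t: 1.1
ee_pos: [0.3243, -0.2853, 0.2307]
tcp_rot: [[0.218, 0.976, -0.0], [0.976, -0.218, 0.001], [0.001, -0.001, -1.0]]
force: [0.0, -0.7, 0.6]
gripper_width: 0.0857
grasp_force: 0.0
t: 2.1
ee_pos: [0.3963, -0.0004, 0.2309]
tcp_rot: [[0.221, 0.975, -0.0], [0.975, -0.221, 0.0], [-0.0, -0.0, -1.0]]
force: [0.4, -1.2, 0.4]
gripper_width: 0.0854
grasp_force: 0.0
t: 3.1
ee_pos: [0.456, 0.2363, 0.2306]
tcp_rot: [[0.219, 0.976, -0.002], [0.976, -0.219, -0.001], [-0.001, -0.001, -1.0]]
force: [0.4, -0.1, -0.7]
gripper_width: 0.0855
grasp_force: 0.0
```

```bash
python3 -m jog '[1,0.28,0.9,0,0,1,0.28,0.91,0,0,1,0,0,-0.9,0,1,0,0,-0.9,0,1,0,0,-0.9,0,1,0,0,-0.9,0,1,0,0,-0.9,0,1,0,0,-0.9,0,1,0,0,-0.9,0,1,0,0,-0.9,0,1,0,0,-0.8,0,1,0,0,-0.42,0]'; python3 -m jog '[1,0,0,0,0,0,0,0,0,0,-1,0,0,0,0,-1,0,0,0,0,-1,0,0,0,0,-1,0,0,0,0,-1,0,0,0,0,-1,0,0,0,0,-1,0,0,0,0]' 40
```

```text
t: 4.1
ee_pos: [0.4685, 0.279, 0.0179]
tcp_rot: [[0.222, 0.975, -0.004], [0.975, -0.222, -0.002], [-0.003, -0.004, -1.0]]
force: [-1.4, -1.2, -0.3]
gripper_width: 0.0852
grasp_force: 0.0
t: 4.85
ee_pos: [0.4721, 0.2816, 0.0229]
tcp_rot: [[0.221, 0.975, 0.003], [0.975, -0.221, 0.001], [0.002, 0.003, -1.0]]
force: [-0.0, -1.0, 6.8]
gripper_width: 0.0603
grasp_force: 43.8
```

```bash
python3 -m jog '[-1,0,0,0.4,0,-1,0,0,0.8,0,-1,0,0,1,0,-1,0,0,1,0,-1,0,0,1,0,-1,0,0,0.8,0,-1,0.2,-0.99,0,0,-1,0.2,-0.99,0,0,-1,0.2,-0.99,0,0,-1,0.2,-0.99,0,0]'; python3 -m jog '[-1,0.2,-0.99,0,0,-1,0.2,-0.99,0,0,-1,0.2,-0.99,0,0,-1,0.2,-0.99,0,0,-1,0.2,-0.99,0,0,-1,0.2,-0.99,0,0,-1,0.2,-0.99,0,0,-1,0.2,-0.99,0,0,-1,0.2,-0.99,0,0,-1,0.2,-0.99,0,0,-1,0.2,-0.99,0,0,-1,0.2,-0.99,0,0]';python3 -m jog '[-1,0.2,-0.99,0,0,-1,0.2,-0.99,0,0,-1,0.2,-0.99,0,0,-1,0.2,-0.99,0,0,-1,0,0,0,0,-1,0,0,0,0,-1,0,0,0,0,-1,0,0,0,0]'
python3 - <<'E'
from h import *
grab('top','t1'); s=state(); print(s['ee_pos'],s['force'],s['gripper_width'])
E
```

```text
t: 5.68
ee_pos: [0.4901, 0.1812, 0.1462]
tcp_rot: [[0.22, 0.975, -0.0], [0.975, -0.22, 0.0], [0.0, -0.0, -1.0]]
force: [1.0, 0.1, -1.1]
gripper_width: 0.0602
grasp_force: 43.6
t: 6.68
ee_pos: [0.5501, -0.1159, 0.146]
tcp_rot: [[0.221, 0.975, -0.0], [0.975, -0.221, 0.0], [0.0, -0.001, -1.0]]
force: [-0.4, 0.5, -1.0]
gripper_width: 0.0599
grasp_force: 43.6
t: 7.35
ee_pos: [0.5701, -0.2128, 0.1457]
tcp_rot: [[0.22, 0.975, -0.001], [0.975, -0.22, 0.001], [0.0, -0.001, -1.0]]
force: [-1.3, 0.6, -1.0]
gripper_width: 0.0602
grasp_force: 43.6
[ 0.57019433 -0.21275996  0.14570284] [-0.72629613  1.14100473 -0.68636267] 0.06054717164300186
```

View pics/t1.png

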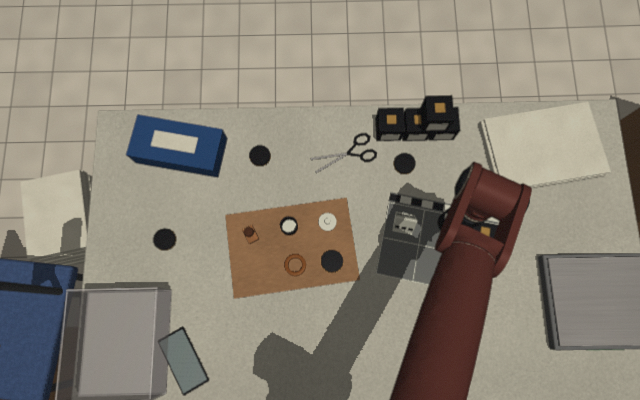

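The jar is held over the middle back square (arm at ~(475,215)); the rest of the scene is undisturbed. Lowering now.

```bash
python3 -m jog '[-1,0.05,-0.13,-0.5,0,-1,0,0,-0.8,0,-1,0,0,-0.8,0,-1,0,0,-0.8,0,-1,0,0,-0.8,0,-1,0,0,-0.5,0,-1,0,0,-0.25,0,-1,0,0,-0.15,0,-1,0,0,-0.1,0,-1,0,0,0,0,-1,0,0,0,0]'
```

```text
t: 8.32
ee_pos: [0.5725, -0.2176, 0.0295]
tcp_rot: [[0.221, 0.975, 0.002], [0.975, -0.221, -0.001], [-0.0, 0.002, -1.0]]
force: [-0.3, 0.1, -1.7]
gripper_width: 0.0604
grasp_force: 43.6
```

```bash
python3 -m jog '[-1,0,0,-0.08,0,-1,0,0,-0.07,0,-1,0,0,0,0,-1,0,0,0,0]';python3 -m jog '[-1,0,0,-0.04,0,-1,0,0,0,0]'
```

```text
t: 8.65
ee_pos: [0.5717, -0.2173, 0.0246]
tcp_rot: [[0.221, 0.975, 0.0], [0.975, -0.221, -0.0], [-0.0, 0.0, -1.0]]
force: [-0.3, -0.1, -1.4]
gripper_width: 0.0602
grasp_force: 43.6
t: 8.82
ee_pos: [0.5719, -0.2174, 0.024]
tcp_rot: [[0.221, 0.975, 0.0], [0.975, -0.221, -0.0], [-0.0, 0.0, -1.0]]
force: [-1.7, 0.5, 1.6]
gripper_width: 0.0598
grasp_force: 43.7
```

```bash
python3 -m jog '[-1,0,0,-0.02,0,0.5,0,0,0,0,1,0,0,0,0,1,0,0,0,0,1,0,0,0,0,1,0,0,0.4,0,1,0,0,0.8,0,1,0,0,1,0,1,0,0,1,0,1,0,0,0.8,0,1,0,0,0.8,0]'; python3 -m jog '[1,0.035,0.92,0,1,1,0.035,0.92,0,1,1,0.035,0.92,0,1,1,0.035,0.92,0,1,1,0.035,0.92,0,1,1,0.035,0.92,0,1,1,0.035,0.92,0,1,1,0.035,0.92,0,1,1,0.035,0.92,0,1]';python3 -m jog '[1,0.035,0.92,0,1,1,0.035,0.92,0,1,1,0.035,0.92,0,1,1,0.035,0.92,0,1,1,0.035,0.92,0,1,1,0.035,0.92,0,1,1,0.035,0.92,0,1,1,0.035,0.92,0,1,1,0.035,0.92,0,1,1,0,0,0,0,1,0,0,0,0]'
python3 - <<'E'
from h import *
im,d=grab('top'); c=im[150:350,220:520]; cv2.imwrite('pics/t2.png',cv2.resize(c,(750,500),interpolation=cv2.INTER_CUBIC)[:,:,::-1])
E
```

```text
t: 9.73
ee_pos: [0.572, -0.2174, 0.1454]
tcp_rot: [[0.221, 0.975, 0.001], [0.975, -0.221, -0.001], [-0.0, 0.002, -1.0]]
force: [-0.2, 0.5, -0.5]
gripper_width: 0.0855
grasp_force: 0.0
t: 10.48
ee_pos: [0.5796, -0.0091, 0.1439]
tcp_rot: [[-0.537, 0.844, 0.001], [0.844, 0.537, -0.0], [-0.001, 0.001, -1.0]]
force: [-0.6, -0.5, -0.1]
gripper_width: 0.0853
grasp_force: 0.0
t: 11.4
ee_pos: [0.5874, 0.1976, 0.1436]
tcp_rot: [[-0.975, 0.22, 0.001], [0.22, 0.975, -0.0], [-0.001, -0.0, -1.0]]
force: [-0.0, 0.2, -0.3]
gripper_width: 0.0852
grasp_force: 0.0
```

View pics/t2.png

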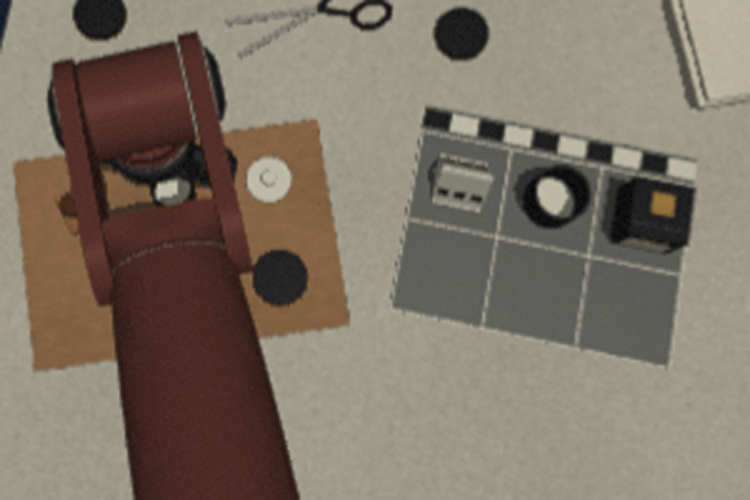

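The tall jar stands in the middle back square (crop ~ (553,196)), with the carton and marker in place. Now the short jar.

```bash
python3 -m jog '[1,0,-0.14,-0.5,0,1,0,0,-0.9,0,1,0,0,-0.9,0,1,0,0,-0.9,0,1,0,0,-0.9,0,1,0,0,-0.8,0,1,0,0,-0.52,0,1,0,0,0,0]'; python3 -m jog '[0,0,0,0,0,-1,0,0,0,0,-1,0,0,0,0,-1,0,0,0,0,-1,0,0,0,0,-1,0,0,0,0,-1,0,0,0,0,-1,0,0,0,0]' 30;  python3 -m jog '[-1,0,0,0.4,0,-1,0,0,0.8,0,-1,0,0,1,0,-1,0,0,1,0,-1,0,0,1,0,-1,0,0,1,0,-1,0,0,0,0,-1,0,0,0,0]'
```

```text
t: 12.12
ee_pos: [0.5843, 0.1914, 0.0031]
tcp_rot: [[-0.975, 0.223, -0.007], [0.223, 0.975, -0.002], [0.007, -0.003, -1.0]]
force: [0.1, 0.3, -0.8]
gripper_width: 0.0855
grasp_force: 0.0
t: 12.78
ee_pos: [0.5892, 0.1936, 0.0098]
tcp_rot: [[-0.975, 0.221, 0.004], [0.221, 0.975, 0.0], [-0.004, 0.001, -1.0]]
force: [-0.1, -1.0, 6.1]
gripper_width: 0.0479
grasp_force: 31.5
t: 13.45
ee_pos: [0.5885, 0.1936, 0.14]
tcp_rot: [[-0.975, 0.221, 0.004], [0.221, 0.975, 0.001], [-0.004, 0.002, -1.0]]
force: [-0.4, 0.4, -1.0]
gripper_width: 0.0477
grasp_force: 31.2
```

```bash
python3 -m jog '[-1,-0.3,-0.97,0,0,-1,-0.3,-0.97,0,0,-1,-0.3,-0.97,0,0,-1,-0.3,-0.97,0,0,-1,-0.3,-0.97,0,0,-1,-0.3,-0.97,0,0,-1,-0.3,-0.97,0,0,-1,-0.3,-0.97,0,0,-1,-0.3,-0.97,0,0,-1,-0.3,-0.97,0,0,-1,-0.3,-0.97,0,0,-1,-0.3,-0.93,0,0]'; python3 -m jog '[-1,0,0,-0.5,0,-1,0,0,-0.9,0,-1,0,0,-0.9,0,-1,0,0,-0.9,0,-1,0,0,-0.8,0,-1,0,0,-0.6,0,-1,0,0,-0.3,0,-1,0,0,0,0,-1,0,0,0,0,-1,0,0,0,0]'
```

```text
t: 14.45
ee_pos: [0.4955, -0.0973, 0.1353]
tcp_rot: [[-0.975, 0.221, -0.004], [0.221, 0.975, 0.001], [0.004, 0.0, -1.0]]
force: [-0.3, 0.7, -0.1]
gripper_width: 0.0479
grasp_force: 31.3
t: 15.28
ee_pos: [0.4974, -0.0964, 0.0149]
tcp_rot: [[-0.975, 0.221, -0.0], [0.221, 0.975, 0.0], [0.0, 0.0, -1.0]]
force: [-0.0, 0.2, -0.4]
gripper_width: 0.0479
grasp_force: 31.4
```

```bash
python3 -m jog '[-1,0,0,-0.1,0,-1,0,0,-0.04,0,-1,0,0,0,0,-1,0,0,0,0]';python3 -m jog '[-1,0,0,-0.04,0,-1,0,0,0,0,-1,0,0,0,0]'
```

```text
t: 15.62
ee_pos: [0.4975, -0.0967, 0.0116]
tcp_rot: [[-0.975, 0.221, 0.0], [0.221, 0.975, -0.0], [-0.0, -0.0, -1.0]]
force: [0.2, 0.8, -1.2]
gripper_width: 0.0481
grasp_force: 31.4
t: 15.87
ee_pos: [0.4975, -0.0968, 0.0106]
tcp_rot: [[-0.975, 0.221, 0.0], [0.221, 0.975, -0.0], [-0.0, -0.0, -1.0]]
force: [-0.1, 0.5, -0.2]
gripper_width: 0.0478
grasp_force: 31.4
```

```bash
python3 -m jog '[-1,0,0,-0.02,0,0.3,0,0,0,0,1,0,0,0,0,1,0,0,0,0,1,0,0,0,0,1,0,0,0.4,0,1,0,0,0.8,0,1,0,0,1,0,1,0,0,1,0,1,0,0,0.8,0]'; python3 -m jog '[1,-0.02,0.8,0,0,1,-0.02,0.9,0,0,1,-0.02,0.9,0,0,1,-0.02,0.9,0,0,1,-0.02,0.9,0,0,1,-0.03,0.9,0,0,1,-0.03,0.9,0,0,1,-0.03,0.91,0,0,1,0,0,0,0,1,0,0,0,0,1,0,0,0,0]'; python3 -m jog '[1,0,0,-0.5,0,1,0,0,-0.8,0,1,0,0,-0.8,0,1,0,0,-0.7,0,1,0,0,-0.5,0,1,0,0,-0.4,0,1,0,0,-0.3,0,1,0,0,-0.2,0,1,0,0,0,0,1,0,0,0,0]'
```

```text
t: 16.7
ee_pos: [0.4981, -0.0969, 0.1128]
tcp_rot: [[-0.975, 0.221, 0.002], [0.221, 0.975, -0.001], [-0.002, -0.0, -1.0]]
force: [1.1, -0.9, -0.0]
gripper_width: 0.0857
grasp_force: 0.0
t: 17.62
ee_pos: [0.4928, 0.0807, 0.1105]
tcp_rot: [[-0.975, 0.221, 0.001], [0.221, 0.975, -0.0], [-0.001, -0.0, -1.0]]
force: [1.1, 0.3, 0.2]
gripper_width: 0.0855
grasp_force: 0.0
t: 18.45
ee_pos: [0.493, 0.0809, 0.0053]
tcp_rot: [[-0.975, 0.221, 0.0], [0.221, 0.975, 0.0], [-0.0, 0.0, -1.0]]
force: [-0.5, 0.2, 0.2]
gripper_width: 0.0859
grasp_force: 0.0
```

```bash
python3 -m jog '[1,0,0,-0.14,0,0.3,0,0,0,0,-1,0,0,0,0,-1,0,0,0,0,-1,0,0,0,0,-1,0,0,0,0,-1,0,0,0,0,-1,0,0,0,0]' 30;  python3 -m jog '[-1,0,0,0.4,0,-1,0,0,0.8,0,-1,0,0,1,0,-1,0,0,1,0,-1,0,0,0.8,0,-1,0,0,0,0,-1,0,0,0,0]'
python3 - <<'E'
from h import *
im,d=grab('scene'); c=im[100:250,220:420]; cv2.imwrite('pics/s2.png',cv2.resize(c,(800,600),interpolation=cv2.INTER_CUBIC)[:,:,::-1])
E
```

```text
t: 19.12
ee_pos: [0.4933, 0.0811, 0.0024]
tcp_rot: [[-0.975, 0.221, 0.001], [0.221, 0.975, 0.0], [-0.001, 0.0, -1.0]]
force: [-2.2, 0.8, 5.0]
gripper_width: 0.0582
grasp_force: 32.6
t: 19.7
ee_pos: [0.4936, 0.081, 0.103]
tcp_rot: [[-0.975, 0.221, 0.003], [0.221, 0.975, 0.0], [-0.003, 0.001, -1.0]]
force: [0.1, 0.1, -1.0]
gripper_width: 0.0587
grasp_force: 32.5
```

View pics/s2.png

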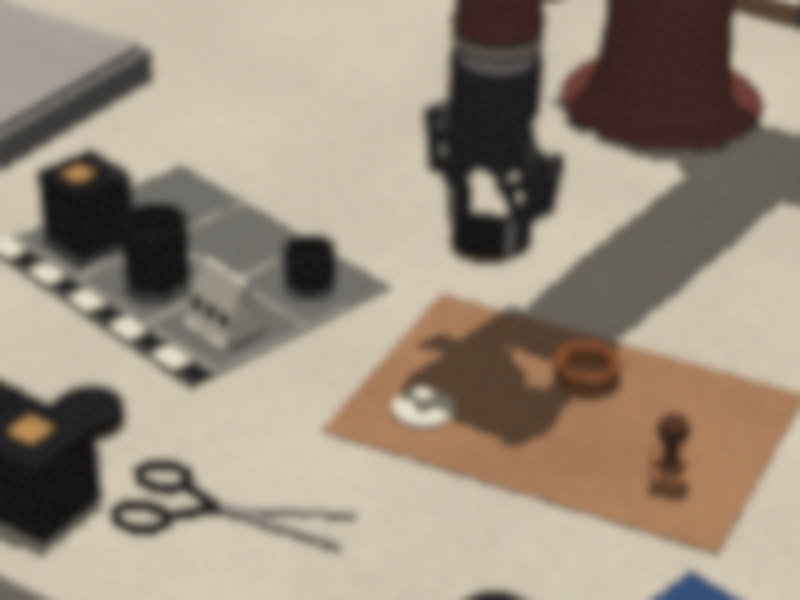

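The lid (crop ~ (490,240)) hangs level in the fingers; the short jar stands in the square in front of the marker.

```bash
python3 -m jog '[-1,-0.11,-0.93,0,0,-1,-0.11,-0.93,0,0,-1,-0.11,-0.93,0,0,-1,-0.11,-0.93,0,0,-1,-0.11,-0.93,0,0,-1,-0.11,-0.93,0,0,-1,-0.11,-0.93,0,0,-1,-0.11,-0.93,0,0]'; python3 -m jog '[-1,-0.1,-0.93,0,0,-1,-0.1,-0.93,0,0,-1,-0.1,-0.93,0,0,-1,-0.1,-0.93,0,0,-1,-0.1,-0.93,0,0,-1,-0.1,-0.93,0,0,-1,-0.1,-0.93,0,0,-1,-0.1,-0.93,0,0,-1,0,0,0,0,-1,0,0,0,0]'; python3 -m jog '[-1,0,0,-0.4,0,-1,0,0,-0.8,0,-1,0,0,-0.8,0,-1,0,0,-0.7,0,-1,0,0,-0.5,0,-1,0,0,-0.3,0,-1,0,0,-0.25,0,-1,0,0,0,0,-1,0,0,0,0]'
```

```text
t: 20.42
ee_pos: [0.4689, -0.1055, 0.0991]
tcp_rot: [[-0.975, 0.221, -0.004], [0.221, 0.975, 0.002], [0.004, 0.001, -1.0]]
force: [0.2, 0.1, -1.1]
gripper_width: 0.0585
grasp_force: 32.5
t: 21.25
ee_pos: [0.4494, -0.2909, 0.0994]
tcp_rot: [[-0.975, 0.223, -0.003], [0.223, 0.975, 0.003], [0.003, 0.002, -1.0]]
force: [-0.4, 0.5, 0.2]
gripper_width: 0.0587
grasp_force: 32.6
t: 22.0
ee_pos: [0.451, -0.291, 0.0081]
tcp_rot: [[-0.975, 0.221, 0.0], [0.221, 0.975, -0.0], [-0.0, -0.0, -1.0]]
force: [-0.6, 0.3, 0.6]
gripper_width: 0.0587
grasp_force: 32.6
```

```bash
python3 -m jog '[-1,0,0,-0.1,0,-1,0,0,-0.05,0,-1,0,0,0,0,-1,0,0,0,0]';python3 -m jog '[-1,0,0,-0.03,0,-1,0,0,0,0,-1,0,0,0,0]'
```

```text
t: 22.33
ee_pos: [0.4509, -0.2912, 0.0045]
tcp_rot: [[-0.975, 0.221, 0.001], [0.221, 0.975, -0.0], [-0.001, -0.0, -1.0]]
force: [-0.1, 0.1, -0.3]
gripper_width: 0.0585
grasp_force: 32.6
t: 22.58
ee_pos: [0.4508, -0.2911, 0.0035]
tcp_rot: [[-0.975, 0.221, 0.0], [0.221, 0.975, -0.0], [-0.0, -0.0, -1.0]]
force: [-0.1, -0.8, -0.2]
gripper_width: 0.0587
grasp_force: 32.6
```

```bash
python3 -m jog '[-1,0,0,-0.02,0,0.3,0,0,0,0,1,0,0,0,0,1,0,0,0,0,1,0,0,0,0,1,0,0,0.4,0,1,0,0,0.8,0,1,0,0,1,0,1,0,0,1,0,1,0,0,0.8,0]'
python3 - <<'E'
from h import *
im,d=grab('top'); x=im[205:240,308:348].astype(int)
m=(x.min(2)>120).astype(np.uint8); cs,_=cv2.findContours(m,0,2); c=max(cs,key=cv2.contourArea).reshape(-1,2)+[308,205]
w=world('top',c,z=.008)[:,:2]; print(cv2.minEnclosingCircle(w.astype(np.float32)),(cv2.minAreaRect(w.astype(np.float32))))
print(state()['ee_pos'])
E
```

```text
t: 23.42
ee_pos: [0.4512, -0.2914, 0.1054]
tcp_rot: [[-0.975, 0.221, 0.002], [0.221, 0.975, -0.001], [-0.002, -0.001, -1.0]]
force: [-0.1, -0.4, 0.1]
gripper_width: 0.0854
grasp_force: 0.0
((0.6020292043685913, 0.09014924615621567), 0.02479436807334423) ((0.6016494035720825, 0.0901145488023758), (0.043891362845897675, 0.0473768413066864), 88.7411880493164)
[ 0.45337799 -0.2931301   0.10991633]
```

```bash
python3 -m jog '[1,0.35,0.9,0,0,1,0.35,0.9,0,0,1,0.35,0.9,0,0,1,0.35,0.9,0,0,1,0.35,0.9,0,0,1,0.35,0.9,0,0,1,0.35,0.9,0,0,1,0.35,0.9,0,0,1,0.35,0.9,0,0]'; python3 -m jog '[1,0.35,0.9,0,0,1,0.35,0.9,0,0,1,0.35,0.9,0,0,1,0.35,0.9,0,0,1,0.35,0.9,0,0,1,0.35,0.9,0,0,1,0.35,0.9,0,0,1,0.37,0.86,0,0,1,0,0,0,0,1,0,0,0,0]'; python3 -m jog '[1,0,0,-0.4,0,1,0,0,-0.8,0,1,0,0,-0.8,0,0,0,0,-0.7,0,0,0,0,-0.4,0,0,0,0,-0.2,0,0,0,0,-0.1,0,0,0,0,0,0,0,0,0,0,0,0,0,0,0,0]'
```

```text
t: 24.22
ee_pos: [0.5298, -0.0873, 0.1031]
tcp_rot: [[-0.975, 0.221, 0.0], [0.221, 0.975, -0.0], [-0.001, -0.0, -1.0]]
force: [1.0, -0.1, -0.1]
gripper_width: 0.0854
grasp_force: 0.0
t: 25.05
ee_pos: [0.6001, 0.0913, 0.1029]
tcp_rot: [[-0.976, 0.219, 0.0], [0.219, 0.976, -0.0], [-0.0, -0.0, -1.0]]
force: [0.3, 0.2, 0.5]
gripper_width: 0.0854
grasp_force: 0.0
t: 25.88
ee_pos: [0.601, 0.0904, 0.0191]
tcp_rot: [[-0.975, 0.221, 0.002], [0.221, 0.975, 0.0], [-0.002, 0.001, -1.0]]
force: [-0.1, 0.2, 0.9]
gripper_width: 0.0431
grasp_force: 0.0
```

```bash
python3 -m jog '[0,0.04,-0.02,-0.15,0,0,0,0,-0.11,0,-0.5,0,0,0,0,-1,0,0,0,0,-1,0,0,0,0,-1,0,0,0,0,-1,0,0,0,0,-1,0,0,0,0,-1,0,0,0,0]' 25
```

```text
t: 26.63
ee_pos: [0.6009, 0.09, 0.0113]
tcp_rot: [[-0.975, 0.221, -0.0], [0.221, 0.975, -0.0], [0.0, -0.0, -1.0]]
force: [0.2, 0.2, -0.2]
gripper_width: 0.0145
grasp_force: 24.4
```

```bash
python3 -m jog '[-1,0,0,0.4,0,-1,0,0,0.8,0,-1,0,0,1,0,-1,0,0,1,0,-1,0,0,0.8,0,-1,0,0,0,0]'; python3 -m jog '[-1,-0.35,-0.9,0,0,-1,-0.35,-0.9,0,0,-1,-0.35,-0.9,0,0,-1,-0.35,-0.9,0,0,-1,-0.35,-0.9,0,0,-1,-0.35,-0.9,0,0,-1,-0.35,-0.9,0,0,-1,-0.35,-0.9,0,0,-1,-0.35,-0.9,0,0]'; python3 -m jog '[-1,-0.35,-0.9,0,0,-1,-0.35,-0.9,0,0,-1,-0.35,-0.9,0,0,-1,-0.35,-0.9,0,0,-1,-0.35,-0.9,0,0,-1,-0.35,-0.9,0,0,-1,-0.35,-0.9,0,0,-1,-0.37,-0.86,0,0,-1,0,0,0,0,-1,0,0,0,0,-1,0,0,0,0]'
python3 - <<'E'
from h import *
im,d=grab('scene'); c=im[100:220,200:360]; cv2.imwrite('pics/s3.png',cv2.resize(c,(800,600),interpolation=cv2.INTER_CUBIC)[:,:,::-1])
E
```

```text
t: 27.13
ee_pos: [0.6046, 0.0902, 0.1181]
tcp_rot: [[-0.975, 0.221, 0.01], [0.221, 0.975, 0.0], [-0.01, 0.003, -1.0]]
force: [0.6, -0.5, 0.6]
gripper_width: 0.0144
grasp_force: 24.4
t: 27.88
ee_pos: [0.5213, -0.1133, 0.1109]
tcp_rot: [[-0.975, 0.221, -0.001], [0.221, 0.975, 0.0], [0.001, 0.0, -1.0]]
force: [0.3, 0.7, -0.2]
gripper_width: 0.0145
grasp_force: 24.4
t: 28.8
ee_pos: [0.4515, -0.291, 0.1109]
tcp_rot: [[-0.975, 0.221, -0.0], [0.221, 0.975, 0.001], [0.001, 0.001, -1.0]]
force: [0.7, 0.2, 0.0]
gripper_width: 0.014
grasp_force: 24.5
```

View pics/s3.png

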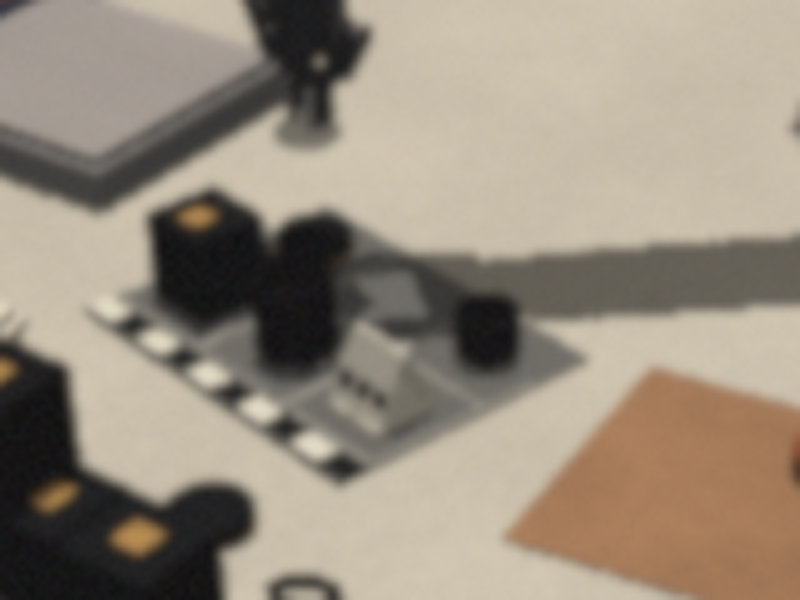

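The disc hangs level at crop ~(305,130) above the lid at ~(315,238); the two jars, carton and marker are standing where they should.

```bash
python3 -m jog '[-1,-0.03,0,-0.4,0,-1,0,0,-0.7,0,-1,0,0,-0.7,0,-1,0,0,-0.6,0,-1,0,0,-0.4,0,-1,0,0,-0.2,0,-1,0,0,-0.14,0,-1,0,0,0,0,-1,0,0,0,0,-1,0,0,0,0]'; python3 -m jog '[-1,0,0,-0.08,0,-1,0,0,-0.04,0,-1,0,0,0,0,-1,0,0,0,0]'
```

```text
t: 29.68
ee_pos: [0.4516, -0.292, 0.0338]
tcp_rot: [[-0.975, 0.221, 0.001], [0.221, 0.975, -0.001], [-0.002, -0.001, -1.0]]
force: [0.4, 0.1, -0.4]
gripper_width: 0.0145
grasp_force: 24.5
t: 30.02
ee_pos: [0.4509, -0.2915, 0.0299]
tcp_rot: [[-0.975, 0.221, 0.0], [0.221, 0.975, -0.0], [-0.0, -0.0, -1.0]]
force: [-0.8, -0.9, -0.8]
gripper_width: 0.0146
grasp_force: 24.5
```

```bash
python3 -m jog '[-1,0,0,-0.04,0,-1,0,0,-0.02,0,-1,0,0,0,0,-1,0,0,0,0]'; python3 -m jog '[-0.5,0,0,0,0,0,0,0,0,0,0.5,0,0,0,0,0.5,0,0,0,0,0.5,0,0,0,0,0.5,0,0,0.3,0,0.5,0,0,0.8,0,0.5,0,0,1,0,0.5,0,0,1,0,0.5,0,0,1,0,0.5,0,0,1,0]'; python3 -m jog '[0.5,-0.2,0.9,0.2,0,0.5,-0.2,0.9,0.2,0,0.5,-0.2,0.9,0.2,0,0.5,-0.2,0.9,0.2,0,0.5,-0.2,0.9,0,0,0.5,-0.2,0.9,0,0,0.5,0,0.9,0,0,0.5,0,0.9,0,0,0.5,0,0.9,0,0,0.5,0,0.9,0,0,0.5,0,0.9,0,0,0.5,0,0.9,0,0]';  python3 -m jog '[0.5,0,0.9,0,0,0.5,0,0.9,0,0,0.5,0,0.9,0,0,0.5,0,0.9,0,0,0.5,0,0,0,0,0.5,0,0,0,0]'
python3 - <<'E'
from h import *
im,d=grab('top'); c=im[185:305,365:515]; cv2.imwrite('pics/t4.png',cv2.resize(c,None,fx=5,fy=5,interpolation=cv2.INTER_CUBIC)[:,:,::-1])
E
```

```text
t: 30.35
ee_pos: [0.4509, -0.2915, 0.0282]
tcp_rot: [[-0.975, 0.221, -0.0], [0.221, 0.975, 0.0], [0.0, 0.0, -1.0]]
force: [-0.6, 0.2, -0.1]
gripper_width: 0.0147
grasp_force: 24.5
t: 31.27
ee_pos: [0.4509, -0.2914, 0.1576]
tcp_rot: [[-0.975, 0.221, 0.0], [0.221, 0.975, -0.0], [-0.0, -0.0, -1.0]]
force: [-0.2, -0.2, 0.2]
gripper_width: 0.0643
grasp_force: 0.0
t: 32.27
ee_pos: [0.4208, -0.0204, 0.1765]
tcp_rot: [[-0.975, 0.221, 0.001], [0.221, 0.975, -0.0], [-0.001, -0.0, -1.0]]
force: [-0.2, -0.4, -0.0]
gripper_width: 0.0639
grasp_force: 0.0
t: 32.77
ee_pos: [0.4209, 0.0692, 0.1763]
tcp_rot: [[-0.976, 0.219, 0.001], [0.219, 0.976, -0.0], [-0.001, -0.0, -1.0]]
force: [-0.4, -0.2, 0.3]
gripper_width: 0.0641
grasp_force: 0.0
```

View pics/t4.png

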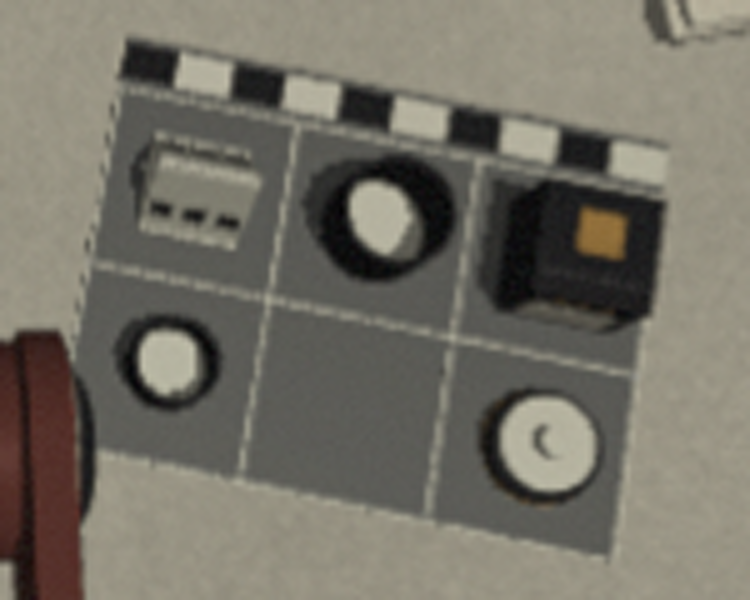

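All parts are in place: tall jar ~(388,216), short jar ~(170,361), lid ~(541,446) with the disc ~(549,444). A numeric check before handing in.

Run:
```python
from h import *
b=np.load('board.npz'); R,t=b['R'],b['t']
im,d=load('top'); v,u=np.mgrid[185:305,365:515]; uv=np.c_[u.ravel(),v.ravel()]; P=world('top',uv,d[185:305,365:515].ravel()); lum=im[185:305,365:515].reshape(-1,3).min(1)
f=lambda p:((R.T@(np.array(p)-t))*1000).round(1)
for n,g,z,lo in (('tall',(.05,0),.068,.04),('short',(-.05,.1),.042,.025),('lid',(-.05,-.1),.020,.013),('disc',(-.05,-.1),.025,None)):
    w=R@np.array(g)+t; near=np.hypot(*(P[:,:2]-w).T)<(.045 if n!='tall' else .042)
    m=near&((P[:,2]>lo) if lo else (lum>120))
    c,r=cv2.minEnclosingCircle(world('top',uv[m],z=z)[:,:2].astype(np.float32)); print(n,f(c),round(r,4),np.median(P[m,2]).round(3))
```

```text
tall [43.5  3.4] 0.0335 0.063
short [-50.5 100.3] 0.025 0.04
lid [-56.5 -94.9] 0.0384 0.024
disc [ -49.8 -100.8] 0.0243 0.025
```

Run:
```python
from h import *
b=np.load('board.npz'); w=world('top',(np.array([(399,212)])+.5)/5-.5+[365,185],z=.068)[0,:2]; print((b['R'].T@(w-b['t'])*1000).round(1))
print(order.job_done())
```

```text
[46.9  2.1]
the job is handed in; nothing more can be done
None
```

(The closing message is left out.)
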